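Sort the locking forceps: ratcheted shut or open

TASK

Two steel locking forceps lie on the bench. Lay the one that is ratcheted shut in the red tray and the one whose jaws stand open in the blue tray, each lying flat inside its tray; do not squeeze the open one shut.

Things in the scene. Friction and masses are not known exactly. Their poses are not given: they have to be found in the camera images.
- forceps_shut: Steel locking forceps lying flat, ratcheted shut, rigid: finger rings nearly touch, jaws together. 50 g. Origin: underside of the pivot block; z up, x towards the jaw tips. Jaws reach 43 mm to +x, rings 96 mm to -x, 30 mm to each side. The flat-sided pivot block, centred on the origin, is 20 (x) by 14 (y) by 10 mm high: grip it across y, the balance point is close by. The rest is 6 mm high.
- forceps_open: Same steel forceps, jaws and rings spread wide in an X. 50 g. Origin: underside of the pivot block; z up, x towards the jaws. Pivot block 20 (x) by 14 (y) by 10 mm high, part of this body with one half of the tool; grip it across y: near it the crossing halves stay within its width. Jaws reach 43 mm to +x, rings 96 mm to -x and at most 58 mm to either side. The rest is 6 mm high.
- jaw_angle (a joint): Opening angle of the open forceps about its pivot pin (vertical), rad: 0 is shut, 0.5 the stop; it starts between 0.34 and 0.46. The hinge is stiff (0.06 N m of friction) and stays where it is left.
- tray_red: Shallow red tray, fixed to the bench, 210 mm (x) by 140 mm (y), 14 mm high with 5 mm walls (a rolled rim 8 mm thick at the top) and a 5 mm floor. Origin at the centre of its underside, z up.
- tray_blue: Shallow blue tray, otherwise the same as the red one: 210 mm (x) by 140 mm (y), 14 mm high, 5 mm walls and floor, fixed; origin at the centre of its underside, z up.

How it is judged:
By the outcome, as a careful person would: the job done as asked, in the order asked, and still so for the second after the job is handed in, with the robot touching nothing.
It also fails if it takes over 64 s, if anything falls off the work surface, if the arm or the gripper's body presses on something with over 40 N, if the wrist force passes 120 N, or if a joint passes its speed limit or range.

ROBOT

A 7-joint arm with a two-finger parallel gripper is mounted at the origin on a cart in front of the work surface, level with it; the furniture and walls round the work are solid. World frame = base frame: x ahead of the robot, y to its left, z up, the work surface at z = 0. Lengths are in m, angles in rad, forces in N, time in s.
With the tool pointing down it reaches from about 0.4 to 0.85 m from the base axis. Payload 10.4 kg.
Tool frame: the origin (TCP) lies at the very end of the fingers, on their centre line; the grasp point (between the pads) lies 19 mm behind it; z points along the fingers, y is the line along which they close (so a half turn about z gives the same grasp; the last joint's range is limited). The gripper opens to 87 mm and grips with 3 to 60 N. Pads are 19 mm wide; open, the fingers measure 117 mm over their backs; the gripper's body (75 mm by 190 mm) begins 51 mm behind the grasp point.
Start: joints at [-1.199, 0.332, -0.065, 1.46, 0.022, 1.35, -0.088], TCP at [0.24, 0.577, 0.223] pointing down, gripper open.
Joint ranges: [-2.6, 2.6], [-0.5, 2.12], [-1.47, 1.34], [0.16, 2.42], [-1.27, 4.41], [0.06, 2.06], [-2.6, 2.6]. Speed limits (rad/s): [2.22, 2.22, 2.79, 2.79, 3.14, 3.14, 3.14].

INTERFACE

Orientations are given as a unit quaternion [x, y, z, w].
In Python, from bench import * gives the robot as it stands.
- The arm moves only by the tool step_arm, never from a script. Its arguments are lists of equal length, an entry for each row: "delta_pos": the shift along the world's x, y, z in units of 25 mm (1.0 is 25 mm), a list of three; "turn": the turn about the world's z in units of 0.12 rad (1.0 is 0.12 rad). In form: {"delta_pos": [[tx, ty, tz], ...], "turn": [turn, ...]}. A call has 1 to 12 rows; each row shifts and turns the commanded pose from where the row before left it; what a row does not reach is not made up. A row lasts 1/10 s, in which the tool goes at most 50 mm and 8.59 degrees, less where a joint would pass 70% of its speed; a pose out of reach is approached as far as the arm can. A call with a number of a shift or a turn outside -1 to 1 is refused whole. A call with a gripper value outside its range is refused whole. "grip" is the closure, from 0 (fully open) to 1 (shut), set as the call begins (left out, the last holds). The fingers move at their own pace and stop on an object; "newtons" is the grip in N (left out, the last holds). Time passes only in rows, so rows that do not move let the fingers close. It gives the time, the measured TCP pose, the force, the opening and the grip force at its end, in the units of the state.
- read_state(): the state, without advancing time (a new reading comes with each control period).
- camera(name): name is "scene" or "top"; returns a dict with "image" (420x560x3 uint8, red, green, blue), "z_map" (420x560 float32, m along the optical axis (not along the pixel's ray), 0 where there is no reading), "mtx" (3x3 intrinsics, pixels), "view" (4x4, takes a point from world to camera coordinates). Camera axes: x right, y up, looking along -z (the intrinsics and any distortion apply to the point x, -y, -z); pixel columns grow to the right and rows downward; lengths in m; the calibration is good to about 2 mm. A picture is of the moment at which its call begins.
- close_job(): hands the job in; it is judged then, once.
The state is a dict: "time": time; "joint_positions": joint angles; "joint_vel": joint speeds; "joint_torque": joint torques, N m; "ee_pos": TCP position; "eef_rot": TCP orientation; "ft_force": force on the tool from outside, world axes, zero at the start; "torque": the same for the moment, N m; "width": finger opening in m; "grip_force": force on a finger pad.
Only numpy, scipy, OpenCV 4.12 (cv2) and the standard library are available. Lean on these libraries where they do the work, as an engineer would, in place of code of your own. Each camera call takes 0.05 s, during which the arm holds its last target. There are 200 camera calls.

## Working session

There is one attempt and no reset: what is moved stays moved. The work goes in short steps, Python scripts to look and compute and a tool call to move; the robot and the scene stay as the last step left them, time stands still between calls to the robot, and variables do not carry over. Pictures are saved under pics/ and viewed, at most 10 in all, crops included, and the job is handed in when it is done.

Besides the shell and the picture viewer there is one more tool, called by a JSON object that holds its "api" and its "payload", one argument or row to a line. step_arm: Moves the arm, as the interface text tells. Shifts and turns lie within -1 to 1; 1 stands for 25 mm of shift or 0.12 rad of turn. Its arguments: {"type":"object","properties":{"delta_pos":{"type":"array"},"turn":{"type":"array"},"grip":{"type":"number"},"newtons":{"type":"number"}},"required":["delta_pos","turn"]}

```bash
mkdir -p pics; cat > h.py <<'E'
import numpy as np, cv2
from bench import *
def snap(n):
    c=camera(n); np.savez('pics/'+n+'.npz',**{k:c[k] for k in('image','z_map','mtx','view')}); return c
def pts(c):
    z=c['z_map']; h,w=z.shape; K=c['mtx']; u,v=np.meshgrid(np.arange(w),np.arange(h))
    P=np.stack([(u-K[0,2])/K[0,0]*z,-(v-K[1,2])/K[1,1]*z,-z,np.ones_like(z)],-1)
    return (P@np.linalg.inv(c['view']).T)[...,:3]
def ray(c,uv,z):
    K=c['mtx'];M=np.linalg.inv(c['view']); uv=np.atleast_2d(uv).astype(float)
    d=np.stack([(uv[:,0]-K[0,2])/K[0,0],-(uv[:,1]-K[1,2])/K[1,1],-np.ones(len(uv))],-1)@M[:3,:3].T
    o=M[:3,3]; return o+d*((z-o[2])/d[:,2])[:,None]
E
python3 - <<'E'
from h import *
s=read_state(); print(s['time'],s['ee_pos'],s['eef_rot'],s['width'])
for n in('scene','top'):
    c=snap(n); cv2.imwrite(f'pics/{n}0.png',c['image'][...,::-1]); print(n,c['mtx'].round(1).tolist(),np.linalg.inv(c['view']).round(3).tolist())
    P=pts(c); im=c['image'].astype(int); R=im[...,0]-im[...,1:].max(-1); B=im[...,2]-im[...,:2].max(-1)
    for nm,m in(('red',R>60),('blue',B>40)):
        q=P[m&(c['z_map']>0)]; 
        if len(q): print(nm,len(q),np.percentile(q,[1,50,99],axis=0).round(3).tolist())
E
```

```text
0.0 [0.24025408 0.57655067 0.22176589] [ 1.96108441e-01  9.80581962e-01 -6.94924924e-04 -1.08214567e-04] 0.08741601710894742
scene [[401.2, 0.0, 280.5], [0.0, 401.2, 207.3], [0.0, 0.0, 1.0]] [[0.837, 0.305, -0.455, 0.117], [-0.548, 0.482, -0.684, -0.459], [0.011, 0.821, 0.57, 0.524], [0.0, 0.0, 0.0, 1.0]]
red 2604 [[0.374, 0.286, 0.004], [0.474, 0.36, 0.007], [0.583, 0.435, 0.017]]
blue 1059 [[0.364, 0.102, 0.004], [0.472, 0.185, 0.007], [0.562, 0.245, 0.016]]
top [[480.4, 0.0, 279.9], [0.0, 480.4, 213.7], [0.0, 0.0, 1.0]] [[-0.028, 0.986, -0.162, 0.406], [-1.0, -0.027, 0.004, 0.124], [-0.001, 0.162, 0.987, 0.887], [0.0, 0.0, 0.0, 1.0]]
red 9141 [[0.376, 0.292, 0.001], [0.478, 0.366, 0.005], [0.586, 0.437, 0.016]]
blue 8312 [[0.364, 0.109, 0.001], [0.464, 0.181, 0.005], [0.57, 0.246, 0.016]]
```

View pics/top0.png

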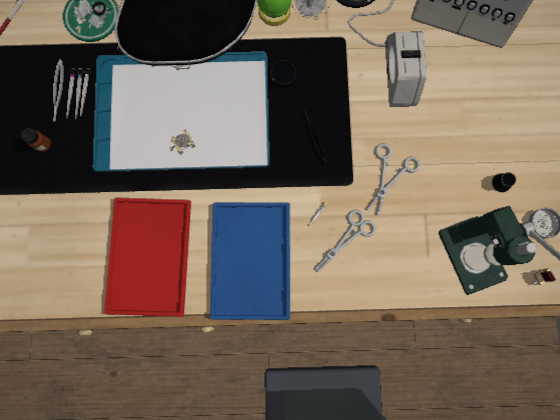

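View pics/scene0.png

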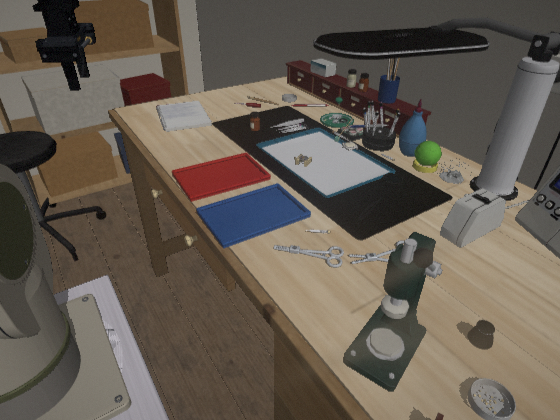

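The top view shows the shut forceps at about (342,245), rings at (355,216) and (368,229) nearly touching. The open pair has its pivot near (382,190), with rings at (382,151) and (410,165). The red tray is centred near (148,257) and the blue near (251,261). Next I measure both pivots and the obstacle heights.

```bash
python3 - <<'E'
from h import *
ld=lambda n:dict(np.load(f'pics/{n}.npz'))
t=ld('top'); s=ld('scene')
P=pts(t)
hsv=cv2.cvtColor(t['image'],cv2.COLOR_RGB2HSV)
m=((hsv[...,1]<60)).astype(np.uint8); m[:, :305]=0; m[:135]=0; m[285:]=0; m[:,430:]=0
n,l,st,ce=cv2.connectedComponentsWithStats(m)
for i in range(1,n):
    if st[i,4]>150:
        ys,xs=np.where(l==i); w=ray(t,np.c_[xs,ys],0.006)[:,:2]
        mu=w.mean(0); e,v=np.linalg.eigh(np.cov((w-mu).T)); a=v[:,1]; 
        pr=(w-mu)@a; si=(w-mu)@v[:,0]
        print(i,st[i],mu.round(4),'axis',a.round(3),'ext',pr.min().round(3),pr.max().round(3),si.min().round(3),si.max().round(3))
        # width profile
        for b in np.arange(pr.min(),pr.max(),.008):
            k=(pr>=b)&(pr<b+.008); print('  ',round(b,3),k.sum(),si[k].min().round(4),si[k].max().round(4), P[ys[k],xs[k],2].max().round(4))
# obstacle heights
for x in np.arange(.3,.75,.05):
    print(round(x,2),[int(1000*np.nanmax(np.where((abs(P[...,0]-x)<.025)&(abs(P[...,1]-y)<.025)&(t['z_map']>0),P[...,2],-.5))) for y in np.arange(.45,-.45,-.05)])
# tray corners by minAreaRect on top-rim plane
im=t['image'].astype(int)
for nm,mm in(('red',im[...,0]-im[...,1:].max(-1)>60),('blue',im[...,2]-im[...,:2].max(-1)>40)):
    k=cv2.findContours(mm.astype(np.uint8),0,1)[0]; k=max(k,key=cv2.contourArea)[:,0]
    w=ray(t,k,0.014)[:,:2]; print(nm,cv2.minAreaRect((w*1000).astype(np.float32)))
c=cv2.resize(t['image'][135:285,305:435],None,fx=4,fy=4,interpolation=2); d=cv2.resize(s['image'][230:285,265:410],None,fx=4,fy=4,interpolation=2)
o=np.zeros((600,520,3),np.uint8); o[:]=c; cv2.imwrite('pics/ct.png',o[...,::-1]); cv2.imwrite('pics/cs.png',d[...,::-1])
E
```

```text
1 [ 305  135   48   52 2313] [0.6514 0.0274] axis [-0.992  0.125] ext -0.053 0.054 -0.047 0.049
   -0.053 110 -0.0437 0.0387 0.0132
   -0.045 181 -0.0475 0.0393 0.8875
   -0.037 180 -0.0468 0.0399 0.014
   -0.029 183 -0.046 0.0405 0.0143
   -0.021 182 -0.0452 0.0429 0.0118
   -0.013 185 -0.0445 0.0435 0.8875
   -0.005 184 -0.0438 0.0441 0.8875
   0.003 185 -0.0427 0.0447 0.8875
   0.011 191 -0.0424 0.0472 0.0062
   0.019 196 -0.0417 0.0478 0.8875
   0.027 199 -0.041 0.0484 0.8875
   0.035 194 -0.0403 0.0485 0.8875
   0.043 129 -0.0396 0.0377 0.0063
   0.051 14 -0.0387 -0.0238 0.005
2 [366 144  55  71 735] [ 0.6208 -0.0878] axis [-0.88   0.475] ext -0.052 0.08 -0.046 0.044
   -0.052 76 -0.0411 0.0405 0.8875
   -0.044 69 -0.0454 0.0438 0.0092
   -0.036 76 -0.0462 0.0445 0.0083
   -0.028 95 -0.0429 0.0418 0.0086
   -0.02 50 -0.0245 0.0216 0.8875
   -0.012 33 -0.0212 0.019 0.0082
   -0.004 33 -0.0171 0.0163 0.0088
   0.004 34 -0.0155 0.0137 0.0084
   0.012 33 -0.0123 0.0111 0.0074
   0.02 33 -0.0083 0.0084 0.0083
   0.028 35 -0.0067 0.0082 0.0124
   0.036 37 -0.0076 0.0081 0.0125
   0.04
[... 1044 characters left out ...]
 [17, 17, 18, 17, 17, 10, 10, 17, 4, 4, 5, 4, 4, 18, 17, 15, 37, 4]
0.45 [17, 9, 9, 17, 17, 9, 9, 17, 13, 10, 6, 4, 4, 213, 218, 16, 37, 2]
0.5 [18, 9, 9, 18, 18, 9, 10, 16, 11, 13, 9, 5, 15, 187, 188, 0, 18, 17]
0.55 [18, 16, 9, 16, 18, 17, 17, 16, 9, 8, 9, 5, 4, 178, 15, 4, 17, 17]
0.6 [16, 16, 17, 17, 14, 12, 6, 6, 6, 6, 12, 11, 3, 4, 5, 34, 5, 4]
0.65 [11, 12, 13, 27, 11, 12, 12, 6, 13, 7, 8, 8, 7, 3, 5, 5, 4, 4]
0.7 [13, 14, 18, 327, 328, 327, 13, 7, 14, 6, 10, 9, 4, 5, 4, 4, 4, 4]
red ((479.8304443359375, 363.02001953125), (142.4644012451172, 211.78614807128906), 86.59437561035156)
blue ((467.43841552734375, 177.59243774414062), (138.2657012939453, 208.1861572265625), 88.3633041381836)
```

View pics/ct.png

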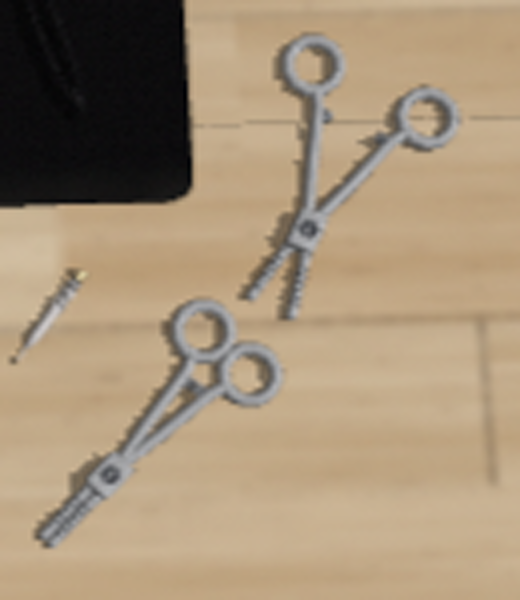

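View pics/cs.png

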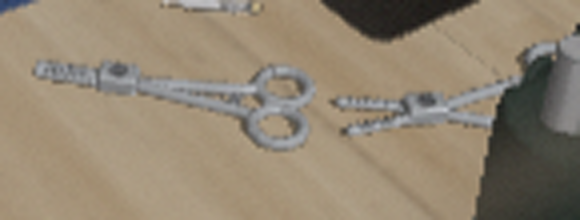

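The crops put the open pivot block at about (382,192.5) in top and (371,256) in scene. The shut block is at about (332.8,253.5) in top and (294.5,248) in scene. The open pair is the upper one in the top view. I'll triangulate both and check how close the gripper body comes to the microscope.

```bash
cat >> h.py <<'E'
def tri(cs,uvs):
    A=np.zeros((3,3));b=np.zeros(3)
    for c,uv in zip(cs,uvs):
        p=ray(c,uv,0.)[0]; o=np.linalg.inv(c['view'])[:3,3]; d=(p-o)/np.linalg.norm(p-o); M=np.eye(3)-np.outer(d,d); A+=M;b+=M@o
    return np.linalg.solve(A,b)
E
python3 - <<'E'
from h import *
ld=lambda n:dict(np.load(f'pics/{n}.npz'))
t=ld('top'); s=ld('scene')
U=lambda x,y,ox,oy:((x+.5)/4-.5+ox,(y+.5)/4-.5+oy)
for nm,a,b,th in(('shut',(111,474),(118,73),44),('open',(308,230),(425,103),61.6)):
    a=U(*a,305,135);b=U(*b,265,230); p=tri((t,s),(a,b)); print(nm,p.round(4),ray(t,a,.01).round(4),ray(s,b,.01).round(4))
    for c in(t,s):
        P=pts(c); k=(c['z_map']>0)&(P[...,2]>.05)&(P[...,2]<.45); q=P[k][:,:2]-p[:2]
        d=np.array([np.cos(np.radians(th)),np.sin(np.radians(th))]); u=q@d; v=q@[-d[1],d[0]]
        for z0 in(.05,.07,.1,.15,.2):
            g=P[k][:,2]>z0; dist=np.hypot(np.maximum(abs(u)-.095,0),np.maximum(abs(v)-.0375,0))[g]; print('  clearance above',z0,dist.min().round(3),P[k][g][dist.argmin()].round(3))
E
```

```text
shut [0.4749 0.0272 0.0082] [[0.475  0.0272 0.01  ]] [[0.4734 0.0256 0.01  ]]
  clearance above 0.05 0.136 [ 0.476 -0.195  0.167]
  clearance above 0.07 0.136 [ 0.476 -0.195  0.167]
  clearance above 0.1 0.136 [ 0.476 -0.195  0.167]
  clearance above 0.15 0.136 [ 0.476 -0.195  0.167]
  clearance above 0.2 0.159 [ 0.458 -0.222  0.21 ]
  clearance above 0.05 0.14 [ 0.473 -0.2    0.171]
  clearance above 0.07 0.14 [ 0.473 -0.2    0.171]
  clearance above 0.1 0.14 [ 0.473 -0.2    0.171]
  clearance above 0.15 0.14 [ 0.473 -0.2    0.171]
  clearance above 0.2 0.162 [ 0.459 -0.225  0.212]
open [ 0.5867 -0.0703  0.0081] [[ 0.5861 -0.0697  0.01  ]] [[ 0.5854 -0.0718  0.01  ]]
  clearance above 0.05 0.046 [ 0.515 -0.192  0.072]
  clearance above 0.07 0.046 [ 0.515 -0.192  0.072]
  clearance above 0.1 0.046 [ 0.516 -0.192  0.147]
  clearance above 0.15 0.046 [ 0.516 -0.193  0.152]
  clearance above 0.2 0.097 [ 0.467 -0.224  0.204]
  clearance above 0.05 0.052 [ 0.516 -0.199  0.181]
  clearance above 0.07 0.052 [ 0.516 -0.199  0.181]
  clearance above 0.1 0.052 [ 0.516 -0.199  0.181]
  clearance above 0.15 0.052 [ 0.516 -0.199  0.181]
  clearance above 0.2 0.101 [ 0.461 -0.225  0.211]
```

{"api": "step_arm", "payload": {
  "delta_pos": [
    [0.4, -0.92, 0],
    [0.4, -0.92, 0],
    [0.4, -0.92, 0],
    [0.4, -0.92, 0],
    [0.4, -0.92, 0],
    [0.4, -0.92, 0],
    [0.4, -0.92, 0],
    [0.4, -0.92, 0],
    [0.4, -0.92, 0],
    [0.4, -0.92, 0],
    [0.4, -0.92, 0],
    [0.4, -0.92, 0]
  ],
  "turn": [-0.14, -0.14, -0.14, -0.14, -0.14, -0.14, -0.14, -0.14, -0.14, -0.14, -0.14, -0.14],
  "grip": 0.5,
  "newtons": 25
}}

```text
time: 1.3
ee_pos: [0.3611, 0.2991, 0.2226]
eef_rot: [0.294, 0.956, 0.0, 0.0]
ft_force: [-0.8, 0.9, 0.5]
width: 0.0438
grip_force: 0.0
```

{"api": "step_arm", "payload": {
  "delta_pos": [
    [0.38, -0.91, -0.3],
    [0.38, -0.91, -0.3],
    [0.38, -0.91, -0.3],
    [0.38, -0.91, -0.3],
    [0.38, -0.91, -0.3],
    [0.38, -0.91, -0.3],
    [0.38, -0.91, -0.3],
    [0.38, -0.91, -0.3],
    [0.38, -0.91, -0.3],
    [0.38, -0.91, -0.3],
    [0.38, -0.91, -0.3],
    [0.38, -0.91, -0.3]
  ],
  "turn": [-0.14, -0.14, -0.14, -0.14, -0.14, -0.14, -0.14, -0.14, -0.14, -0.14, -0.14, -0.14]
}}

```text
time: 2.5
ee_pos: [0.4745, 0.026, 0.1324]
eef_rot: [0.389, 0.921, 0.0, 0.0]
ft_force: [0.3, 0.2, 0.1]
width: 0.0436
grip_force: 0.0
```

{"api": "step_arm", "payload": {
  "delta_pos": [
    [0, 0, 0],
    [0, 0, 0],
    [0, 0, 0]
  ],
  "turn": [0, 0, 0]
}}

```text
time: 2.8
ee_pos: [0.4742, 0.0284, 0.1328]
eef_rot: [0.388, 0.922, 0.0, -0.0]
ft_force: [0.6, -0.4, -0.0]
width: 0.0434
grip_force: 0.0
```

{"api": "step_arm", "payload": {
  "delta_pos": [
    [0, -0.04, -0.8],
    [0, 0, -0.8],
    [0, 0, -0.8],
    [0, 0, -0.8],
    [0, 0, -0.8],
    [0, 0, -0.7],
    [0, 0, -0.25],
    [0, 0, -0.2],
    [0, 0, 0],
    [0, 0, 0]
  ],
  "turn": [0, 0, 0, 0, 0, 0, 0, 0, 0, 0]
}}

```text
time: 3.8
ee_pos: [0.4749, 0.0272, 0.0045]
eef_rot: [0.388, 0.922, 0.0, 0.0]
ft_force: [0.7, -0.1, 0.8]
width: 0.0433
grip_force: 0.0
```

```bash
python3 - <<'E'
from h import *
print(read_state()['ee_pos'])
s=snap('scene');t=snap('top')
a=cv2.resize(s['image'][180:300,220:380],None,fx=3.75,fy=3.75,interpolation=2)[:450];b=cv2.resize(t['image'][190:310,290:390],None,fx=3.75,fy=3.75,interpolation=2)[:450]
cv2.imwrite('pics/g1.png',cv2.resize(np.hstack([a,b]),None,fx=.8,fy=.8)[...,::-1])
E
```

```text
[0.47485697 0.02719235 0.00450698]
```

View pics/g1.png

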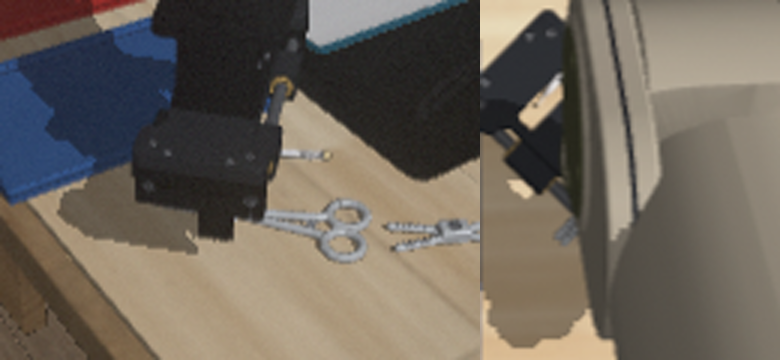

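The scene view shows the fingers astride the shut forceps, with their ends near (215,235) in the crop and the rings free at (345,230). Closing next.

{"api": "step_arm", "payload": {
  "delta_pos": [
    [0, 0, -0.08],
    [0, 0, 0],
    [0, 0, 0],
    [0, 0, 0],
    [0, 0, 0],
    [0, 0, 0]
  ],
  "turn": [0, 0, 0, 0, 0, 0],
  "grip": 1,
  "newtons": 25
}}

```text
time: 4.5
ee_pos: [0.4744, 0.0269, 0.0018]
eef_rot: [0.388, 0.921, 0.0, 0.0]
ft_force: [0.5, 0.7, -0.0]
width: 0.0135
grip_force: 25.0
```

{"api": "step_arm", "payload": {
  "delta_pos": [
    [0, 0, 0.2],
    [0, 0, 0.4],
    [0, 0, 0.6],
    [0, 0, 0.8],
    [0, 0, 0.8],
    [0, 0, 0.4],
    [0, 0, 0]
  ],
  "turn": [0, 0, 0, 0, 0, 0, 0]
}}

```text
time: 5.2
ee_pos: [0.4754, 0.0272, 0.0834]
eef_rot: [0.388, 0.921, 0.001, 0.001]
ft_force: [0.5, -0.1, -0.7]
width: 0.0137
grip_force: 25.0
```

{"api": "step_arm", "payload": {
  "delta_pos": [
    [-0.06, 0.5, 0],
    [-0.06, 0.9, 0],
    [-0.06, 0.9, 0],
    [-0.06, 0.9, 0],
    [-0.06, 0.9, 0],
    [-0.06, 0.9, 0],
    [-0.06, 0.9, 0],
    [-0.06, 0.9, 0]
  ],
  "turn": [0.4, 0.4, 0.4, 0.4, 0.4, 0.4, 0.4, 0.4]
}}

```text
time: 6.0
ee_pos: [0.4621, 0.199, 0.0818]
eef_rot: [0.203, 0.979, 0.0, -0.0]
ft_force: [0.5, -0.6, -0.3]
width: 0.0134
grip_force: 25.0
```

{"api": "step_arm", "payload": {
  "delta_pos": [
    [-0.06, 0.9, 0],
    [-0.06, 0.9, 0],
    [-0.06, 0.9, 0],
    [-0.06, 0.9, 0],
    [-0.06, 0.9, 0],
    [-0.06, 0.9, 0],
    [-0.03, 0.9, 0],
    [0, 0.4, 0],
    [0, 0, 0],
    [0, 0, 0]
  ],
  "turn": [0.4, 0.4, 0.4, 0.4, 0.4, 0.4, 0.4, 0.2, 0, 0]
}}

```text
time: 7.0
ee_pos: [0.4529, 0.3635, 0.0816]
eef_rot: [0.028, 1.0, -0.0, -0.0]
ft_force: [-0.6, -0.7, -1.2]
width: 0.0136
grip_force: 25.0
```

```bash
python3 - <<'E'
from h import *
s=snap('scene');t=snap('top'); st=read_state(); print(st['ee_pos'],st['eef_rot'],st['width'])
a=cv2.resize(s['image'][60:240,120:340],(660,540),interpolation=2)
cv2.imwrite('pics/g2.png',a[...,::-1])
E
```

```text
[0.4530917  0.36309029 0.08178216] [ 2.80540714e-02  9.99606358e-01 -3.14080718e-04  5.05130832e-06] 0.01373632795247418
```

View pics/g2.png

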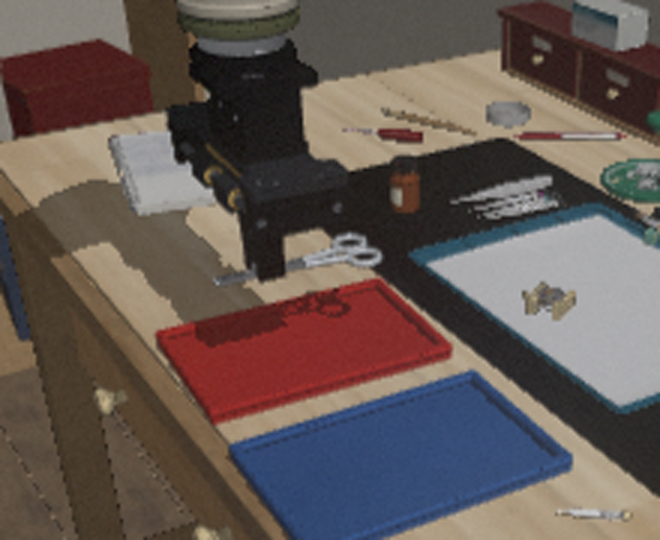

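The forceps hang level, jaws at (220,280) and rings at (355,250), lined up with the red tray. Both views' depth puts the tray floor at about 5 to 7 mm. Lowering now.

{"api": "step_arm", "payload": {
  "delta_pos": [
    [0, 0, -0.5],
    [0, 0, -0.7],
    [0, 0, -0.7],
    [0, 0, -0.5],
    [0, 0, -0.3],
    [0, 0, -0.15],
    [0, 0, -0.1],
    [0, 0, 0],
    [0, 0, 0]
  ],
  "turn": [0, 0, 0, 0, 0, 0, 0, 0, 0]
}}

```text
time: 8.0
ee_pos: [0.4529, 0.3647, 0.0086]
eef_rot: [0.027, 1.0, 0.0, 0.0]
ft_force: [-0.2, -0.3, 0.5]
width: 0.0136
grip_force: 25.0
```

{"api": "step_arm", "payload": {
  "delta_pos": [
    [0, 0, -0.06],
    [0, 0, 0],
    [0, 0, 0]
  ],
  "turn": [0, 0, 0]
}}

```text
time: 8.3
ee_pos: [0.4529, 0.3647, 0.0069]
eef_rot: [0.027, 1.0, 0.0, 0.0]
ft_force: [0.2, 0.2, 0.8]
width: 0.0136
grip_force: 25.0
```

{"api": "step_arm", "payload": {
  "delta_pos": [
    [0, 0, 0],
    [0, 0, 0],
    [0, 0, 0],
    [0, 0, 0],
    [0, 0, 0.4],
    [0, 0, 0.8],
    [0, 0, 1],
    [0, 0, 1],
    [0, -0.9, 0.8],
    [0, -0.9, 0]
  ],
  "turn": [0, 0, 0, 0, 0, 0, 0, 0, 0, 0],
  "grip": 0.5
}}

```text
time: 9.3
ee_pos: [0.454, 0.3204, 0.1103]
eef_rot: [0.026, 1.0, 0.002, 0.002]
ft_force: [0.4, 0.4, -1.0]
width: 0.0438
grip_force: 0.0
```

{"api": "step_arm", "payload": {
  "delta_pos": [
    [0.3, -0.9, 0],
    [0.3, -0.9, 0],
    [0.3, -0.9, 0],
    [0.3, -0.9, 0],
    [0.3, -0.9, 0],
    [0.3, -0.9, 0],
    [0.3, -0.9, 0],
    [0.3, -0.9, 0],
    [0.3, -0.9, 0],
    [0.3, -0.9, 0],
    [0.3, -0.9, 0],
    [0.3, -0.9, 0]
  ],
  "turn": [-0.2, -0.2, -0.2, -0.2, -0.2, -0.2, -0.2, -0.2, -0.2, -0.2, -0.2, -0.2]
}}

```text
time: 10.5
ee_pos: [0.5432, 0.0475, 0.1066]
eef_rot: [0.171, 0.985, 0.0, 0.0]
ft_force: [0.6, -0.5, 0.4]
width: 0.0435
grip_force: 0.0
```

{"api": "step_arm", "payload": {
  "delta_pos": [
    [0.3, -0.9, 0],
    [0.3, -0.9, 0],
    [0.3, -0.9, 0],
    [0.3, -0.9, 0],
    [0.3, -0.8, 0],
    [0.2, -0.4, 0],
    [0, 0, 0],
    [0, 0, 0],
    [0, 0, 0]
  ],
  "turn": [-0.2, -0.2, -0.2, -0.2, -0.2, -0.2, -0.08, 0, 0]
}}

```text
time: 11.4
ee_pos: [0.585, -0.0692, 0.1064]
eef_rot: [0.244, 0.97, 0.0, -0.0]
ft_force: [-0.1, -1.3, 0.1]
width: 0.0433
grip_force: 0.0
```

```bash
python3 - <<'E'
from h import *
s=snap('scene');t=snap('top'); st=read_state(); print(st['time'],st['ee_pos'],st['eef_rot'],st['joint_positions'])
a=cv2.resize(s['image'][140:290,160:440],(784,420),interpolation=2)
cv2.imwrite('pics/g3.png',a[...,::-1])
E
```

```text
11.5 [ 0.58501329 -0.0693792   0.1065642 ] [ 2.44382117e-01  9.69678965e-01  2.61944477e-04 -1.29661036e-04] [-0.34736306  0.36584485  0.47500197  1.72077639 -0.18528527  1.09966929
  1.26228472]
```

View pics/g3.png

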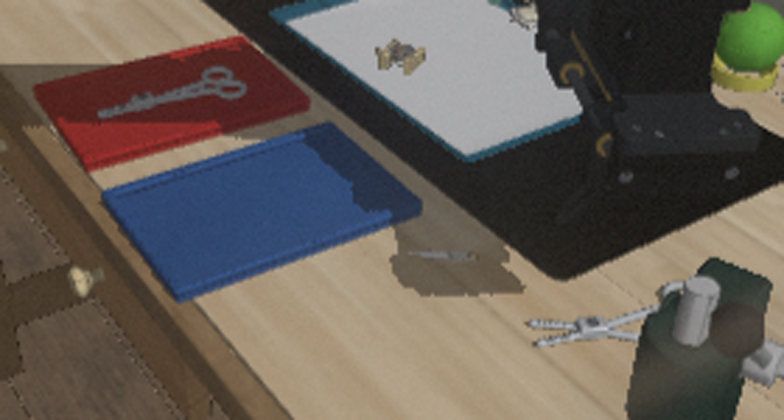

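The shut forceps lie flat in the red tray, around (175,92). The open pair is undisturbed with its pivot at (593,325). Lowering over it and gripping lightly at the block.

{"api": "step_arm", "payload": {
  "delta_pos": [
    [0.04, -0.04, -0.7],
    [0, 0, -0.8],
    [0, 0, -0.8],
    [0, 0, -0.8],
    [0, 0, -0.5],
    [0, 0, -0.3],
    [0, 0, -0.22],
    [0, 0, -0.08],
    [0, 0, 0],
    [0, 0, 0]
  ],
  "turn": [0, 0, 0, 0, 0, 0, 0, 0, 0, 0]
}}

```text
time: 12.5
ee_pos: [0.5866, -0.0716, 0.0022]
eef_rot: [0.245, 0.969, 0.0, 0.0]
ft_force: [0.2, -0.7, 0.5]
width: 0.0433
grip_force: 0.0
```

{"api": "step_arm", "payload": {
  "delta_pos": [
    [0, 0, 0],
    [0, 0, 0],
    [0, 0, 0],
    [0, 0, 0],
    [0, 0, 0],
    [0, 0, 0]
  ],
  "turn": [0, 0, 0, 0, 0, 0],
  "grip": 1,
  "newtons": 20
}}

```text
time: 13.1
ee_pos: [0.5862, -0.0715, 0.0016]
eef_rot: [0.245, 0.969, 0.0, 0.0]
ft_force: [0.5, -0.3, 0.2]
width: 0.0136
grip_force: 19.8
```

{"api": "step_arm", "payload": {
  "delta_pos": [
    [0, 0, 0.2],
    [0, 0, 0.4],
    [0, 0, 0.6],
    [0, 0, 0.8],
    [0, 0, 0.8],
    [0, 0, 0.5],
    [0, 0, 0],
    [0, 0, 0]
  ],
  "turn": [0, 0, 0, 0, 0, 0, 0, 0]
}}

```text
time: 13.9
ee_pos: [0.5861, -0.0714, 0.0841]
eef_rot: [0.245, 0.969, 0.0, 0.0]
ft_force: [-1.1, 0.3, -0.8]
width: 0.0139
grip_force: 19.8
```

```bash
python3 - <<'E'
from h import *
s=snap('scene');t=snap('top'); st=read_state(); print(st['time'],st['ee_pos'],st['eef_rot'],st['width'])
a=cv2.resize(s['image'][180:290,300:450],(600,440),interpolation=2)
cv2.imwrite('pics/g4.png',a[...,::-1])
E
```

```text
14.0 [ 0.58549246 -0.07142392  0.08314344] [ 2.45212667e-01  9.69469021e-01 -1.49837812e-04 -7.37110587e-04] 0.013809738210305253
```

View pics/g4.png

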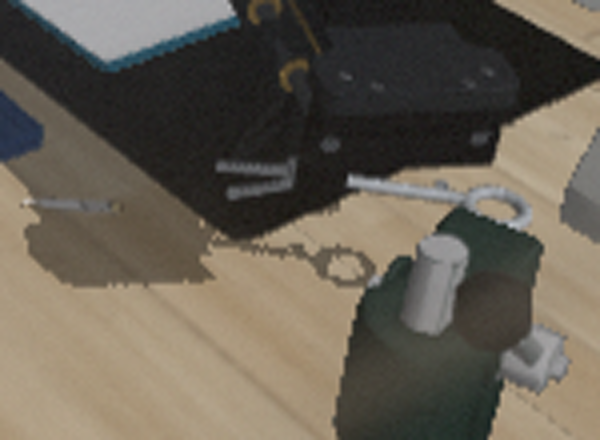

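The open pair is held level at its block with the jaws still apart at (220,165) and (230,193), and it clears the microscope. I'll move left first, then turn over to the blue tray.

{"api": "step_arm", "payload": {
  "delta_pos": [
    [0, 0.5, 0],
    [0, 0.8, 0],
    [0, 0.9, 0],
    [-0.65, 0.9, 0],
    [-0.65, 0.9, 0],
    [-0.65, 0.9, 0],
    [-0.65, 0.9, 0],
    [-0.65, 0.9, 0],
    [-0.65, 0.9, 0],
    [-0.65, 0.9, 0],
    [-0.65, 0.9, 0],
    [-0.6, 0.6, 0]
  ],
  "turn": [0, 0, 0, 0.43, 0.43, 0.43, 0.43, 0.43, 0.43, 0.43, 0.43, 0.43]
}}

```text
time: 15.2
ee_pos: [0.4395, 0.1806, 0.0837]
eef_rot: [0.013, 1.0, 0.0, -0.0]
ft_force: [0.2, 0.5, -0.1]
width: 0.0139
grip_force: 19.8
```

{"api": "step_arm", "payload": {
  "delta_pos": [
    [0, 0, 0],
    [0, 0, 0],
    [0, 0, 0]
  ],
  "turn": [0, 0, 0]
}}

```text
time: 15.5
ee_pos: [0.4415, 0.1777, 0.084]
eef_rot: [0.016, 1.0, -0.0, 0.0]
ft_force: [-0.4, -1.3, 0.1]
width: 0.014
grip_force: 19.8
```

```bash
python3 - <<'E'
from h import *
s=snap('scene');t=snap('top'); st=read_state(); print(st['time'],st['ee_pos'],st['eef_rot'],st['width'])
a=cv2.resize(s['image'][90:260,150:370],(660,510),interpolation=2)
cv2.imwrite('pics/g5.png',a[...,::-1])
E
```

```text
15.6 [0.44159923 0.17767453 0.08399924] [ 1.64893912e-02  9.99864036e-01 -9.59766212e-05  3.56872328e-05] 0.013702057860432711
```

View pics/g5.png

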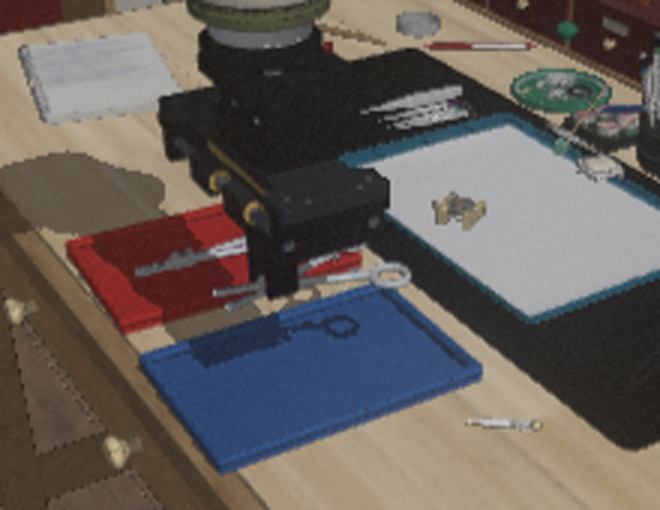

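The open pair hangs over the blue tray, near ring at (390,275), jaws around (225,295), still spread. Lowering now.

{"api": "step_arm", "payload": {
  "delta_pos": [
    [0, 0, -0.5],
    [0, 0, -0.7],
    [0, 0, -0.7],
    [0, 0, -0.5],
    [0, 0, -0.3],
    [0, 0, -0.2],
    [0, 0, -0.12],
    [0, 0, 0],
    [0, 0, 0]
  ],
  "turn": [0, 0, 0, 0, 0, 0, 0, 0, 0]
}}

```text
time: 16.5
ee_pos: [0.4414, 0.1786, 0.009]
eef_rot: [0.016, 1.0, 0.0, 0.0]
ft_force: [1.1, -0.4, -0.5]
width: 0.0136
grip_force: 19.8
```

{"api": "step_arm", "payload": {
  "delta_pos": [
    [0, 0, -0.08],
    [0, 0, 0],
    [0, 0, 0]
  ],
  "turn": [0, 0, 0]
}}

```text
time: 16.8
ee_pos: [0.4412, 0.1785, 0.0067]
eef_rot: [0.016, 1.0, 0.0, 0.0]
ft_force: [-0.2, 0.6, -0.2]
width: 0.0137
grip_force: 19.8
```

{"api": "step_arm", "payload": {
  "delta_pos": [
    [0, 0, 0],
    [0, 0, 0],
    [0, 0, 0],
    [0, 0, 0],
    [0, 0, 0.4],
    [0, 0, 0.8],
    [0, 0, 1],
    [0, 0, 1],
    [0, 0, 1],
    [0, 0, 0.5]
  ],
  "turn": [0, 0, 0, 0, 0, 0, 0, 0, 0, 0],
  "grip": 0.5
}}

```text
time: 17.8
ee_pos: [0.442, 0.1788, 0.1268]
eef_rot: [0.016, 1.0, 0.001, 0.001]
ft_force: [-0.3, -0.5, 0.2]
width: 0.0437
grip_force: 0.0
```

{"api": "step_arm", "payload": {
  "delta_pos": [
    [0.3, -0.9, 0.2],
    [0.3, -0.9, 0.2],
    [0.3, -0.9, 0.2],
    [0.3, -0.9, 0.2],
    [0.3, -0.9, 0.2],
    [0.3, -0.9, 0.2],
    [0.3, -0.9, 0.2],
    [0.3, -0.9, 0.2],
    [0, 0, 0],
    [0, 0, 0]
  ],
  "turn": [0, 0, 0, 0, 0, 0, 0, 0, 0, 0]
}}

```text
time: 18.8
ee_pos: [0.5009, -0.0017, 0.1639]
eef_rot: [0.016, 1.0, 0.0, -0.0]
ft_force: [-0.7, 1.1, -0.1]
width: 0.0437
grip_force: 0.0
```

```bash
python3 - <<'E'
from h import *
s=snap('scene');t=snap('top'); st=read_state(); print(st['time'],st['ee_pos'],st['width'])
a=cv2.resize(s['image'][140:250,160:320],(582,400),interpolation=2); b=cv2.resize(t['image'][190:325,95:300],(607,400),interpolation=2)
cv2.imwrite('pics/g6.png',cv2.resize(np.hstack([a,b]),(790,266),interpolation=cv2.INTER_AREA)[...,::-1])
P=pts(t)
hsv=cv2.cvtColor(t['image'],cv2.COLOR_RGB2HSV); m=hsv[...,1]<90
for nm,c in(('red',(.48,.363)),('blue',(.467,.1776))):
    k=m&(abs(P[...,0]-c[0])<.09)&(abs(P[...,1]-c[1])<.06); q=P[k]; print(nm,k.sum(),np.percentile(q,[1,50,99],axis=0).round(3).tolist())
E
```

```text
18.9 [ 0.50075254 -0.00063608  0.16377572] 0.04320788508272747
red 689 [[0.414, 0.333, 0.003], [0.505, 0.365, 0.01], [0.547, 0.389, 0.017]]
blue 1570 [[0.405, 0.124, 0.003], [0.406, 0.124, 0.887], [0.53, 0.218, 0.887]]
```

View pics/g6.png

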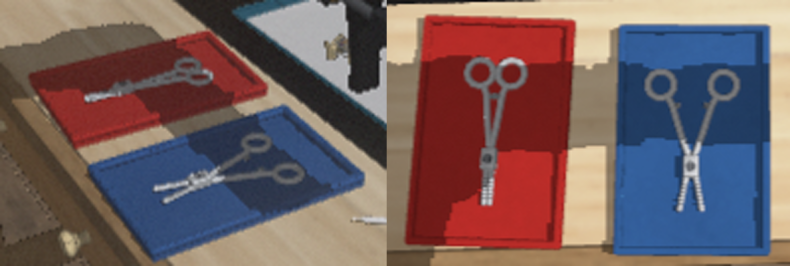

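The top view (right half) shows the shut forceps flat inside the red tray, around (490,130). The open pair is flat and still spread inside the blue tray, around (690,140), and both are clear of the rims. Handing in.

```bash
python3 -c "
from bench import *
print(close_job())"
```

```text
the job is handed in; nothing more can be done
None
```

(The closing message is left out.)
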